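# Hold the power-supply clamp open at the index

## Task

The power supply on the green turntable is clamped in its nest by a locked spring jaw. Pull the locking knob at the side of the nest fully out until it clicks and stays out, then draw the jaw's D-shaped pull handle out against its spring until its crossbar is level with the upright index fin on the rail beside it, and finish while still holding it there, so that a colleague can lift the power supply out. Do not move the power supply, the screwdriver, the parts tray or the heat sink.

Things in the scene. Friction and masses are not known exactly. Their poses are not given: they have to be found in the camera images.
- nest: Clamp nest: aluminium base plate (235 x 170 mm, top at 27 mm) on a green turntable disc (340 mm across), fixed. Origin on the bench below the middle of the two dark guide blocks (20 mm thick in x, 85 mm high). x points from handle to power supply: the handle is pulled to -x; y points to the knob's side: the knob is pulled to +y. The jaw plate (84 mm high) is behind the guide blocks
- handle_grip (a point): Middle of the crossbar of the D-shaped pull handle, on its axis: dark round steel bar of 14 mm diameter along the nest's y, 70 mm above the bench, joined at y = +50 and -50 mm to two 12 mm rods (19 mm rubber sleeves near the guide blocks); empty between the rods. At home it is 70 mm in front of the nest's origin, 53 mm clear of the guide blocks
- jaw (a joint): Travel of handle and jaw, m: 0 at home, grows as the handle is pulled to the nest's -x, end stop at 0.055. A spring returns it when let go: 6 N at home plus 160 N/m of travel (about 10 to 13 N at the index). While the locking knob is in, its pin stands in front of the jaw plate and the handle moves only about 2 mm
- knob_grip (a point): Middle of the black locking knob, on its axis: round, 28 mm diameter, 23 mm long, axis level along the nest's y, 70 mm above the bench. At home its back is 6 mm from the dark lock housing (24 mm wide in x, 16 mm thick in y, top at 87 mm)
- lock (a joint): Travel of the locking knob in m: 0 pushed in (locked), 0.024 fully out (released, end stop). A spring detent ridge lies half way (about 5 N to pass); it stays in or out by itself
- index: Index clipped on the aluminium rail beside the handle (nest's -y side): dark saddle 12 x 20 x 10 mm with an upright steel fin 3 mm thick in x, top at 88 mm. Origin under its middle, 58 mm above the bench, axes as the nest's. The handle is at the mark when the crossbar's axis has the same x in the nest's frame as this origin, 22 to 42 mm out from home. It is not a stop; it stands at y = -88 mm
- psu: Compact power supply, steel box 100 x 125 x 64 mm with a round fan grille on top, standing in the nest behind the jaw, 0.9 kg, loose. Origin under its centre
- driver: Electric screwdriver lying on the bench, orange and black, about 260 mm long, 38 mm thick, loose. Origin near the middle of its length, at the bench
- tray: Black parts tray 100 x 140 x 30 mm with compartments, loose. Origin under its centre
- heatsink: Finned heat sink 70 x 70 x 38 mm on a copper base, loose. Origin under its centre

How it is judged:
By the outcome, as a careful person would: the job done as asked, in the order asked, and still so for the second after the job is handed in, while the arm keeps its last pose, push and grip.
It also fails if it takes over 40 s, if anything falls off the work surface, if the arm or the gripper's body presses on something with over 40 N, if the wrist force passes 120 N, or if a joint passes its speed limit or range.

## Robot

A 7-joint arm with a two-finger parallel gripper is mounted at the origin on the work surface. World frame = base frame: x ahead of the robot, y to its left, z up, the work surface at z = 0. Lengths are in m, angles in rad, forces in N, time in s.
With the tool pointing down it reaches from about 0.4 to 0.85 m from the base axis. Payload 10.4 kg.
Tool frame: the origin (TCP) lies at the very end of the fingers, on their centre line; the grasp point (between the pads) lies 19 mm behind it; z points along the fingers, y is the line along which they close (so a half turn about z gives the same grasp; the last joint's range is limited). The gripper opens to 87 mm and grips with 3 to 60 N. Pads are 19 mm wide; open, the fingers measure 117 mm over their backs; the gripper's body (75 mm by 190 mm) begins 51 mm behind the grasp point.
Start: joints at [1.308, 0.332, -0.065, 1.46, 0.022, 1.35, -0.088], TCP at [0.148, -0.607, 0.196] pointing down, gripper open.
Joint ranges: [-2.6, 2.6], [-0.5, 2.12], [-1.47, 1.34], [0.16, 2.42], [-1.27, 4.41], [0.06, 2.06], [-2.6, 2.6]. Speed limits (rad/s): [2.22, 2.22, 2.79, 2.79, 3.14, 3.14, 3.14].

## Interface

Orientations are given as a unit quaternion [x, y, z, w].
In Python, from bench import status, camera, order gives the robot as it stands.
- The arm moves only by the tool jog_arm, never from a script. Its argument "plan" is a list of rows, each a list of 7 numbers: the turn, a rotation vector about the tool's x, y, z in rad, then the shift along the tool's x, y, z in mm, then the opening, from -1 (shut) to 1 (fully open). A call has 1 to 12 rows; each row is the pose to reach, as a shift and turn from the pose commanded when the call began, along the tool's axes at that moment; what a row does not reach only later rows make up. A row lasts 1/10 s, in which the tool goes at most 50 mm and 8.59 degrees, less where a joint would pass 70% of its speed; a pose out of reach is approached as far as the arm can. A call with a gripper value outside its range is refused whole. The fingers move at their own pace and stop on an object; "squeeze" is the grip in N (left out, the last holds). Time passes only in rows, so rows that repeat a pose let the fingers close. It gives the time, the measured TCP pose, the force, the opening and the grip force at its end, in the units of the state.
- status.read_state(): the state, without advancing time (a new reading comes with each control period).
- camera(name): name is "side" or "top"; returns a dict with "image" (420x560x3 uint8, red, green, blue), "z_map" (420x560 float32, m along the optical axis (not along the pixel's ray), 0 where there is no reading), "fx", "fy", "cx", "cy" (pixels), "world_from_camera" (4x4, takes a point from camera to world coordinates). Camera axes: x right, y down, z forward; pixel columns grow to the right and rows downward; lengths in m; the calibration is good to about 2 mm. A picture is of the moment at which its call begins.
- order.close_job(): hands the job in; it is judged then, once.
The state is a dict: "time": time; "joint_positions": joint angles; "joint_vel": joint speeds; "joint_torque": joint torques, N m; "ee_pos": TCP position; "eef_rot": TCP orientation; "ft_force": force on the tool from outside, world axes, zero at the start; "torque": the same for the moment, N m; "width": finger opening in m; "grip_force": force on a finger pad.
Only numpy, scipy, OpenCV 4.12 (cv2) and the standard library are available. Lean on these libraries where they do the work, as an engineer would, in place of code of your own. Each camera call takes 0.05 s, during which the arm holds its last target. There are 200 camera calls.

## Working session

There is one attempt and no reset: what is moved stays moved. The work goes in short steps, Python scripts to look and compute and a tool call to move; the robot and the scene stay as the last step left them, time stands still between calls to the robot, and variables do not carry over. Pictures are saved under pics/ and viewed, at most 10 in all, crops included, and the job is handed in when it is done.

Besides the shell and the picture viewer there is one more tool, called after "Request:" as a command line: name --pt "numbers of a row" for each row, then --argument value for the rest. jog_arm: Moves the arm, as the interface text tells. Its arguments: {"type":"object","properties":{"plan":{"type":"array"},"squeeze":{"type":"number"}},"required":["plan"]}

```bash
mkdir -p pics; ls; cat > h.py <<'E'
import numpy as np,cv2
from bench import status,camera,order
def cloud(c):
    z=c["z_map"];v,u=np.mgrid[:z.shape[0],:z.shape[1]]
    P=np.stack([(u-c["cx"])/c["fx"]*z,(v-c["cy"])/c["fy"]*z,z],-1)
    T=np.array(c["world_from_camera"]);return P@T[:3,:3].T+T[:3,3]
def save(c,n): cv2.imwrite("pics/"+n+".png",np.ascontiguousarray(c["image"][:,:,::-1]))
def ray(c,u,v,h):
    T=np.array(c["world_from_camera"]);d=T[:3,:3]@[(u-c["cx"])/c["fx"],(v-c["cy"])/c["fy"],1]
    return T[:3,3]+d*(h-T[2,3])/d[2]
E
python3 - <<'E'
from h import *
for n in("top","side"):
    c=camera(n);save(c,n+"0");np.savez(n+"0.npz",**c);T=np.array(c["world_from_camera"]);print(n,T.round(3).tolist(),c["fx"],c["cx"],c["cy"])
s=status.read_state();print(s)
E
```

```text
pics
top [[0.004, -0.998, 0.067, 0.524], [-1.0, -0.002, 0.03, 0.031], [-0.03, -0.067, -0.997, 1.031], [0.0, 0.0, 0.0, 1.0]] 467.83165067132876 283.41545134710935 212.2031291741033
side [[0.87, -0.281, 0.405, 0.217], [-0.492, -0.528, 0.692, -0.651], [0.02, -0.801, -0.598, 0.648], [0.0, 0.0, 0.0, 1.0]] 453.95706297386107 279.81576366660227 211.7342241623739
{'time': 0.1, 'joint_positions': array([ 1.30840221,  0.33280173, -0.06472334,  1.46084057,  0.02158745,
        1.34993928, -0.08851277]), 'joint_vel': array([ 0.00242425, -0.00200805, -0.0003478 , -0.00283785,  0.00083049,
        0.00014849, -0.00041432]), 'joint_torque': array([ 2.34984014e-03, -6.24547434e+01,  2.52540805e-02, -3.90719748e+01,
       -6.14085258e-02,  3.65556171e-02,  8.27238949e-06]), 'ee_pos': array([ 0.14835923, -0.60673567,  0.19484593]), 'eef_rot': array([ 9.92819227e-01,  1.19622587e-01, -9.71831750e-05, -6.39650722e-04]), 'ft_force': array([-0.12091048, -0.16534201,  0.30429323]), 'torque': array([0.00455908, 0.02368497, 0.01063422]), 'grip_force': 0.0, 'width': 0.08665610082100968}
```

View pics/top0.png

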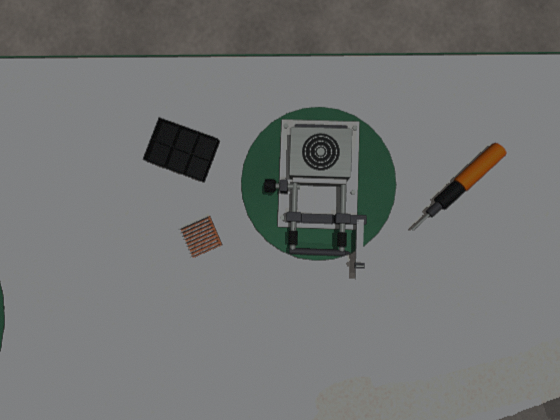

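View pics/side0.png

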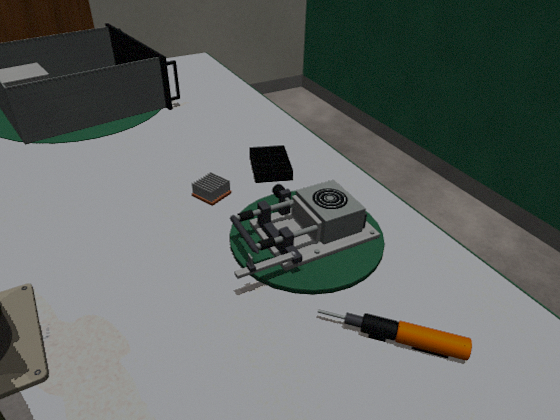

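The top view shows the nest at the centre: knob at (269,186), crossbar at row ~251, guide blocks at row ~217 and index near (356,265). The tray, heat sink and screwdriver are well clear. The side view agrees. I'll enlarge both to get pixel detail.

```bash
python3 - <<'E'
from h import *
a=cv2.imread("pics/top0.png")[165:290,250:380];b=cv2.imread("pics/side0.png")[175:290,220:350]
a=cv2.convertScaleAbs(cv2.resize(a,(780,600)[:1]+(600,) if 0 else (624,600),interpolation=cv2.INTER_CUBIC),alpha=1.6)
cv2.imwrite("pics/a.png",a)
b=cv2.convertScaleAbs(cv2.resize(b,(650,575),interpolation=cv2.INTER_CUBIC),alpha=1.6);cv2.imwrite("pics/b.png",b)
c=np.load("top0.npz");P=cloud(c)
for (u,v) in[(269,186),(284,186),(292,251),(318,251),(342,251),(293,217),(345,218),(356,265),(361,265),(353,265),(353,275),(293,230),(343,230)]:
    print(u,v,P[v,u].round(4))
E
```

```text
269 186 [0.6412 0.0894 0.0834]
284 186 [0.6411 0.0587 0.0844]
292 251 [0.5091 0.0422 0.0765]
318 251 [ 0.5094 -0.0106  0.0755]
342 251 [ 0.5095 -0.0595  0.0722]
293 217 [0.5781 0.0403 0.0816]
345 218 [ 0.576  -0.0644  0.0877]
356 265 [ 0.482  -0.0857  0.0882]
361 265 [ 0.4817 -0.0968  0.0796]
353 265 [0.524  0.0314 1.0307]
353 275 [ 0.4563 -0.0902 -0.0014]
293 230 [0.5519 0.0403 0.0724]
343 230 [ 0.5521 -0.0612  0.0779]
```

View pics/a.png

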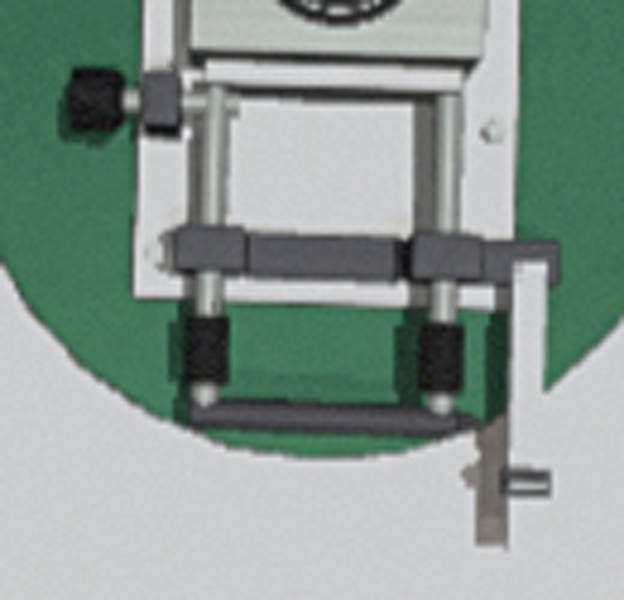

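View pics/b.png

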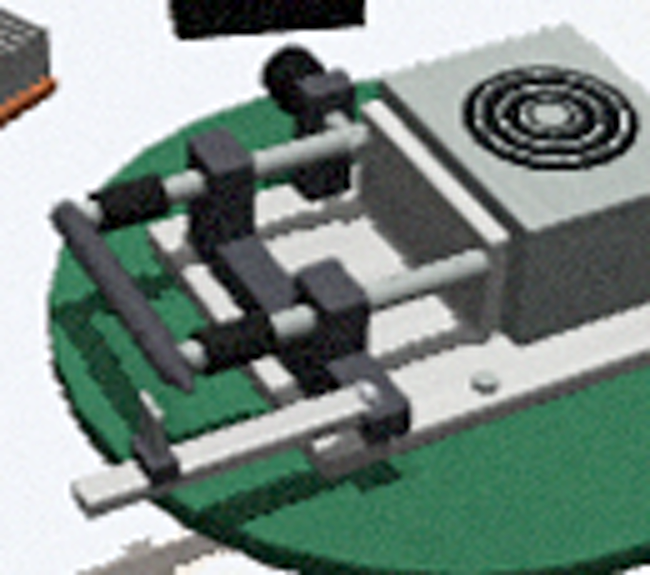

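```bash
python3 - <<'E'
from h import *
t=dict(np.load("top0.npz"));s=dict(np.load("side0.npz"))
def st(n,Q):print(n,len(Q),"med",np.median(Q,0).round(4),"min",Q.min(0).round(4),"max",Q.max(0).round(4))
P=cloud(t);S=cloud(s)
def box(P,x,y,z):
    m=(P[...,0]>x[0])&(P[...,0]<x[1])&(P[...,1]>y[0])&(P[...,1]<y[1])&(P[...,2]>z[0])&(P[...,2]<z[1]);return m
for n,A,c in(("top",P,t),("side",S,s)):
    print(n)
    m=box(A,(.49,.53),(-.075,.06),(.06,.085));Q=A[m];st("bar",Q)
    b=np.polyfit(Q[:,1],Q[:,0],1);print(" bar line",b)
    m=box(A,(.56,.60),(-.09,.08),(.06,.1));st("blocks",A[m])
    print(" line",np.polyfit(A[m][:,1],A[m][:,0],1))
    m=box(A,(.62,.67),(.072,.12),(.05,.1));st("knob",A[m]);v,u=np.nonzero(m);print(u.min(),u.max(),v.min(),v.max())
    m=box(A,(.62,.67),(.045,.072),(.05,.1));st("housing",A[m])
    m=box(A,(.455,.505),(-.12,-.075),(.05,.1));st("index",A[m]); v,u=np.nonzero(m)
    for a in sorted(zip(v,u)):print(a[::-1],A[a].round(4),c["image"][a])
E
```

```text
top
bar 541 med [ 0.5095 -0.0146  0.0755] min [ 0.4992 -0.0737  0.0666] max [0.5299 0.0505 0.0826]
 bar line [0.01731959 0.51179815]
blocks 427 med [ 0.578  -0.0463  0.0836] min [ 0.56   -0.0898  0.0601] max [0.5994 0.0546 0.089 ]
 line [0.01350298 0.57858406]
knob 169 med [0.6418 0.0875 0.0803] min [0.6298 0.0733 0.0652] max [0.6575 0.1001 0.0867]
264 277 179 192
housing 141 med [0.6426 0.0587 0.0856] min [0.6306 0.045  0.0512] max [0.6685 0.0715 0.0938]
index 194 med [ 0.4801 -0.0953  0.0588] min [ 0.4559 -0.1047  0.0514] max [ 0.5033 -0.0851  0.0904]
(np.int64(356), np.int64(254)) [ 0.5032 -0.0898  0.0562] [108 109 111]
(np.int64(357), np.int64(254)) [ 0.5033 -0.0917  0.0577] [129 130 132]
(np.int64(358), np.int64(254)) [ 0.5032 -0.0942  0.0542] [129 129 131]
(np.int64(359), np.int64(254)) [ 0.5033 -0.0959  0.0569] [128 128 130]
(np.int64(360), np.int64(254)) [ 0.5033 -0.0978  0.0581] [127 129 130]
(np.int64(361), np.int64(254)) [ 0.5033 -0.1     0.0574] [127 129 129]
(np.int64(362), np.int64(254)) [ 0.5033 -0.102   0.0579] [126 129 129]
(np.int64(356), np.int64(255)) [ 0.5013 -0.
[... 28230 characters left out ...]
  0.0539] [51 51 50]
(np.int64(244), np.int64(275)) [ 0.4658 -0.1006  0.0531] [51 51 50]
(np.int64(245), np.int64(275)) [ 0.4678 -0.1006  0.0522] [45 45 45]
(np.int64(246), np.int64(275)) [ 0.4688 -0.1028  0.0536] [64 66 65]
(np.int64(240), np.int64(276)) [ 0.4585 -0.0987  0.0523] [49 51 52]
(np.int64(241), np.int64(276)) [ 0.4604 -0.0989  0.0516] [52 51 50]
(np.int64(242), np.int64(276)) [ 0.462  -0.0999  0.0517] [48 48 47]
(np.int64(243), np.int64(276)) [ 0.4638 -0.1005  0.0513] [66 67 65]
(np.int64(239), np.int64(277)) [ 0.4556 -0.1007  0.0529] [47 47 47]
(np.int64(240), np.int64(277)) [ 0.4582 -0.0993  0.0504] [47 48 48]
(np.int64(241), np.int64(277)) [ 0.4592 -0.1016  0.0519] [87 89 88]
```

The crops show the knob, guide blocks, crossbar and index fin clearly. The knob axis is about (0.6415, 0.088), the bar x is about 0.5095, the index x about 0.481 and the nest yaw about -0.015. Next I compute the moves.

```bash
cat >> h.py <<'E'
from scipy.spatial.transform import Rotation as R
def go(p,yaw):  # row (turn, shift mm) from the present pose to TCP p, tool down, tool x at yaw
    s=status.read_state();R0=R.from_quat(s["eef_rot"])
    Rt=R.from_matrix([[np.cos(yaw),np.sin(yaw),0],[np.sin(yaw),-np.cos(yaw),0],[0,0,-1]])
    print("turn",(R0.inv()*Rt).as_rotvec().round(3),"shift",(R0.inv().apply(np.array(p)-s["ee_pos"])*1000).round(1))
E
python3 - <<'E'
from h import *
go([.6415,.088,.196],np.pi/2-.015)
for n in("top","side"):
    A=cloud(dict(np.load(n+"0.npz")))
    for lo,hi in((-.05,-.02),(-.02,.01),(.01,.03)):
        m=(abs(A[...,0]-.51)<.02)&(A[...,1]>lo)&(A[...,1]<hi)&(A[...,2]>.062);Q=A[m];print(n,Q.mean(0).round(4),Q.min(0)[0].round(4),Q.max(0)[0].round(4))
E
```

```text
turn [-1.000e-03 -1.000e-03 -1.316e+00] shift [ 6.440e+02 -5.577e+02 -5.000e-01]
top [ 0.5081 -0.0355  0.0747] 0.4992 0.5298
top [ 0.5074 -0.0048  0.0751] 0.501 0.5134
top [0.509  0.0205 0.075 ] 0.503 0.5153
side [ 0.5063 -0.0353  0.0752] 0.5007 0.5193
side [ 0.5071 -0.0056  0.0753] 0.5022 0.515
side [0.5079 0.0201 0.0751] 0.5031 0.5161
```

Request:
jog_arm --pt "0 0 -0.2 100 -90 0 1" --pt "0 0 -0.4 200 -175 0 1" --pt "0 0 -0.6 300 -260 0 1" --pt "0 0 -0.8 400 -345 0 1" --pt "0 0 -1.0 500 -435 0 1" --pt "0 0 -1.2 600 -520 0 1" --pt "0 0 -1.316 644 -558 0 1" --pt "0 0 -1.316 644 -558 0 1" --pt "0 0 -1.316 644 -558 0 1" --pt "0 0 -1.316 644 -558 0 1" --pt "0 0 -1.316 644 -558 0 1" --pt "0 0 -1.316 644 -558 0 1"

```text
time: 1.3
ee_pos: [0.496, -0.1159, 0.1956]
eef_rot: [0.713, 0.702, -0.0, 0.0]
ft_force: [0.7, -0.3, 0.3]
width: 0.087
grip_force: 0.0
```

Request:
jog_arm --pt "0 0 0 0 0 0 1"

```text
time: 1.4
ee_pos: [0.4981, -0.1104, 0.1956]
eef_rot: [0.709, 0.705, 0.001, -0.0]
ft_force: [-0.5, -0.0, 0.2]
width: 0.0871
grip_force: 0.0
```

```bash
python3 - <<'E'
from h import *
go([.6415,.088,.196],np.pi/2-.015)
E
```

```text
turn [ 0.001 -0.003  0.01 ] shift [199.2 142.3   0.4]
```

Remaining travel above, then down 145 mm (TCP at z 0.051).

Request:
jog_arm --pt "0 0 0.01 40 28 0 1" --pt "0 0 0.01 80 57 0 1" --pt "0 0 0.01 120 85 0 1" --pt "0 0 0.01 160 114 0 1" --pt "0 0 0.01 199 142 0 1" --pt "0 0 0.01 199 142 0 1" --pt "0 0 0.01 199 142 0 1" --pt "0 0 0.01 199 142 0 1"

```text
time: 2.2
ee_pos: [0.6401, 0.0777, 0.1953]
eef_rot: [0.716, 0.698, -0.001, 0.0]
ft_force: [-0.2, -0.2, -0.7]
width: 0.087
grip_force: 0.0
```

```bash
python3 - <<'E'
from h import *
go([.6415,.088,.051],np.pi/2-.015)
E
```

```text
turn [-0.     0.001 -0.011] shift [ 10.5   1.2 144.2]
```

Request:
jog_arm --pt "0 0 -0.011 10 1 20 1" --pt "0 0 -0.011 10 1 40 1" --pt "0 0 -0.011 10 1 40 1" --pt "0 0 -0.011 10 1 40 1"

```text
time: 2.6
ee_pos: [0.6416, 0.0874, 0.1562]
eef_rot: [0.713, 0.701, -0.0, 0.0]
ft_force: [0.2, -0.1, 0.3]
width: 0.0873
grip_force: 0.0
```

```bash
python3 - <<'E'
from h import *
go([.6415,.088,.051],np.pi/2-.015)
c=camera("top");save(c,"t1")
E
```

```text
turn [ 0.     0.001 -0.001] shift [ 7.000e-01 -1.000e-01  1.052e+02]
```

Request:
jog_arm --pt "0 0 0 0.5 0 30 1" --pt "0 0 0 0.5 0 60 1" --pt "0 0 0 0.5 0 85 1" --pt "0 0 0 0.5 0 105 1" --pt "0 0 0 0.5 0 105 1" --pt "0 0 0 0.5 0 105 1"

```text
time: 3.25
ee_pos: [0.6423, 0.0894, 0.052]
eef_rot: [0.712, 0.702, 0.0, 0.0]
ft_force: [0.3, 0.4, 0.8]
width: 0.0872
grip_force: 0.0
```

```bash
python3 - <<'E'
from h import *
c=camera("side");save(c,"s1");t=camera("top");a=[cv2.resize(np.ascontiguousarray(i[:,:,::-1]),None,fx=4,fy=4,interpolation=cv2.INTER_CUBIC) for i in(c["image"][160:290,220:315],t["image"][150:280,230:325])]
cv2.imwrite("pics/g1.png",np.hstack(a))
print(status.read_state()["ee_pos"])
E
```

```text
[0.64281024 0.08982979 0.05266349]
```

View pics/g1.png

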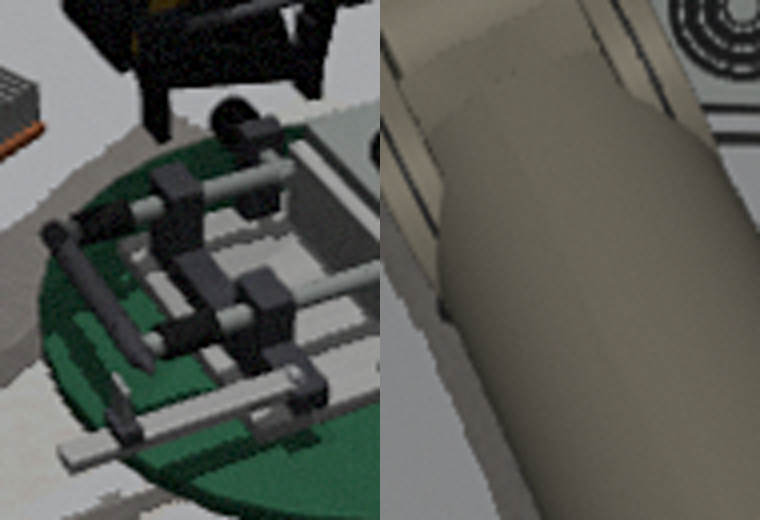

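The side view (left half) shows the fingertips at about full-image (260,194) and (299,183), higher than I expect for a TCP at z 0.05. I'll check with depth before closing.

```bash
python3 - <<'E'
from h import *
c=camera("side");A=cloud(c);print(status.read_state()["ee_pos"])
T=np.linalg.inv(c["world_from_camera"])
def pr(p):
    q=T[:3,:3]@p+T[:3,3];return (c["fx"]*q[0]/q[2]+c["cx"]).round(1),(c["fy"]*q[1]/q[2]+c["cy"]).round(1)
print("knob",pr([.6415,.088,.07]),"tip-",pr([.59,.089,.052]),"tip+",pr([.694,.089,.052]))
for u in(257,260,295,298):
    print(u,[(v,A[v,u].round(3).tolist()) for v in range(176,200,3)])
E
```

```text
[0.64273255 0.08983453 0.05251923]
knob (np.float64(277.3), np.float64(191.5)) tip- (np.float64(257.0), np.float64(203.9)) tip+ (np.float64(296.6), np.float64(191.8))
257 [(176, [0.587, 0.081, 0.131]), (179, [0.587, 0.081, 0.124]), (182, [0.588, 0.083, 0.114]), (185, [0.589, 0.086, 0.105]), (188, [0.59, 0.088, 0.096]), (191, [0.592, 0.091, 0.085]), (194, [0.642, 0.191, 0.0]), (197, [0.636, 0.179, 0.0])]
260 [(176, [0.593, 0.078, 0.131]), (179, [0.592, 0.078, 0.124]), (182, [0.594, 0.081, 0.114]), (185, [0.594, 0.081, 0.107]), (188, [0.593, 0.08, 0.099]), (191, [0.593, 0.079, 0.092]), (194, [0.593, 0.079, 0.084]), (197, [0.642, 0.176, 0.001])]
295 [(176, [0.685, 0.086, 0.1]), (179, [0.686, 0.086, 0.091]), (182, [0.687, 0.087, 0.082]), (185, [0.748, 0.183, -0.001]), (188, [0.739, 0.168, 0.002]), (191, [0.72, 0.137, 0.017]), (194, [0.665, 0.051, 0.078]), (197, [0.654, 0.033, 0.085])]
298 [(176, [0.69, 0.08, 0.102]), (179, [0.692, 0.083, 0.091]), (182, [0.691, 0.08, 0.085]), (185, [0.755, 0.178, 0.0]), (188, [0.748, 0.166, 0.0]), (191, [0.667, 0.041, 0.091]), (194, [0.664, 0.037, 0.087]), (197, [0.664, 0.035, 0.08])]
```

Request:
jog_arm --pt "0 0 0 0 0 0 0.1" --pt "0 0 0 0 0 0 0.1" --pt "0 0 0 0 0 0 0.1" --pt "0 0 0 0 0 0 0.1"

```text
time: 3.8
ee_pos: [0.6417, 0.0897, 0.0506]
eef_rot: [0.712, 0.702, 0.0, 0.0]
ft_force: [0.0, 0.1, -0.4]
width: 0.0631
grip_force: 0.0
```

```bash
python3 - <<'E'
from h import *
c=camera("side");A=cloud(c);s=status.read_state();print(s["ee_pos"],s["width"],s["eef_rot"])
m=(A[...,1]>.06)&(A[...,1]<.11)&(A[...,2]<.115)&(A[...,2]>.04)&(A[...,0]>.56)&(A[...,0]<.72)
for x in np.arange(.57,.72,.008):
    k=m&(abs(A[...,0]-x)<.004);
    if k.sum(): Q=A[k];print(x.round(3),k.sum(),"minz",Q[np.argmin(Q[:,2])].round(3),"maxz",Q[:,2].max().round(3))
cv2.imwrite("pics/g2.png",cv2.resize(np.ascontiguousarray(c["image"][130:230,220:340,::-1]),None,fx=5,fy=5,interpolation=cv2.INTER_CUBIC))
E
```

```text
[0.64163158 0.08972476 0.05060323] 0.058987600713013934 [ 7.12013978e-01  7.02165288e-01 -1.16257914e-06  5.90353206e-05]
0.594 2 minz [0.598 0.084 0.114] maxz 0.114
0.602 81 minz [0.603 0.089 0.078] maxz 0.114
0.61 21 minz [0.609 0.081 0.081] maxz 0.115
0.634 76 minz [0.634 0.066 0.057] maxz 0.089
0.642 36 minz [0.639 0.08  0.06 ] maxz 0.088
0.65 24 minz [0.646 0.08  0.08 ] maxz 0.089
0.658 2 minz [0.655 0.064 0.087] maxz 0.087
0.674 87 minz [0.676 0.082 0.078] maxz 0.115
0.682 27 minz [0.68  0.079 0.079] maxz 0.115
```

View pics/g2.png

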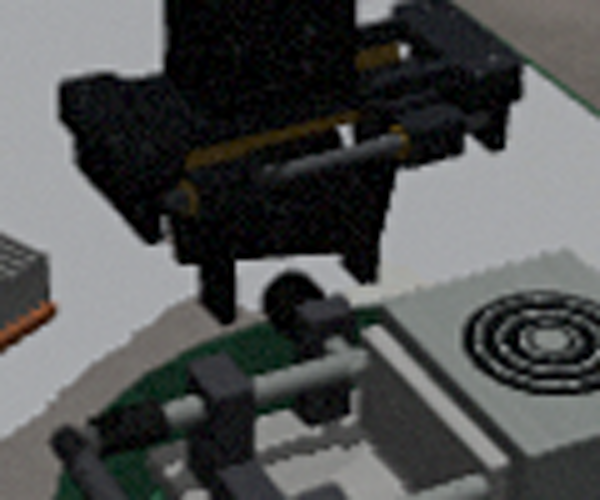

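The image shows the fingertips either side of the knob but ending near z 0.08. The visible finger is only about 30 mm long, so I'll compare the body's underside with the expected z of 0.121.

```bash
python3 - <<'E'
from h import *
c=camera("side");A=cloud(c);s=status.read_state();print(s["ee_pos"],s["width"],s["ft_force"])
for x in(.55,.57,.58,.59,.62,.63,.64,.65,.66,.69,.70,.72):
    k=(abs(A[...,0]-x)<.004)&(A[...,1]>.03)&(A[...,1]<.14)&(A[...,2]>.093);Q=A[k]
    if len(Q):i=np.argsort(Q[:,2])[:2];print(x,Q[i].round(3).tolist())
t=camera("top");B=cloud(t);k=(B[...,2]>.05)&(abs(B[...,1]-.09)<.07)&(abs(B[...,0]-.64)<.12)
Z=B[k][:,2];print(np.histogram(Z,bins=np.arange(.05,.4,.025)))
E
```

```text
[0.64156461 0.08966003 0.05047878] 0.05499301716194302 [0.10383916 0.36634209 1.16949342]
0.55 [[0.554, 0.084, 0.156], [0.554, 0.064, 0.165]]
0.57 [[0.571, 0.059, 0.16], [0.572, 0.061, 0.161]]
0.58 [[0.581, 0.092, 0.152], [0.583, 0.055, 0.152]]
0.59 [[0.592, 0.054, 0.153], [0.588, 0.055, 0.153]]
0.62 [[0.617, 0.058, 0.16], [0.616, 0.06, 0.161]]
0.63 [[0.628, 0.06, 0.158], [0.632, 0.058, 0.16]]
0.64 [[0.639, 0.061, 0.157], [0.642, 0.059, 0.16]]
0.65 [[0.651, 0.058, 0.16], [0.647, 0.058, 0.161]]
0.66 [[0.661, 0.058, 0.16], [0.658, 0.057, 0.161]]
0.69 [[0.688, 0.031, 0.094], [0.688, 0.079, 0.134]]
0.7 [[0.699, 0.054, 0.152], [0.7, 0.052, 0.155]]
0.72 [[0.723, 0.04, 0.093], [0.717, 0.034, 0.094]]
(array([  0, 301,   0,   0,   0,  13,   0,   0,   0,   0,   0,   0,   0]), array([0.05 , 0.075, 0.1  , 0.125, 0.15 , 0.175, 0.2  , 0.225, 0.25 ,
       0.275, 0.3  , 0.325, 0.35 , 0.375]))
```

Depth puts the tips at about z 0.079 and the body at about 0.152. Both are about 29 mm above what the reported TCP implies, while x and y agree. I'll trust the camera, go down in steps and re-check.

Request:
jog_arm --pt "0 0 0 -1 0 7 0.1" --pt "0 0 0 -1 0 14 0.1" --pt "0 0 0 -1 0 14 0.1"

```text
time: 4.25
ee_pos: [0.6407, 0.0883, 0.0348]
eef_rot: [0.712, 0.702, -0.001, -0.001]
ft_force: [0.5, -1.0, -0.4]
width: 0.0482
grip_force: 0.0
```

```bash
cat >> h.py <<'E'
def tips(x0,y0):
    c=camera("side");A=cloud(c);s=status.read_state();print(s["ee_pos"].round(4),s["width"].round(4),s["ft_force"].round(2),s["grip_force"])
    for sg in(-1,1):
        x=x0+sg*(s["width"]/2+.006)
        k=(abs(A[...,0]-x)<.008)&(abs(A[...,1]-y0)<.016)&(A[...,2]>.03)&(A[...,2]<.13);Q=A[k]
        if len(Q): print(sg,len(Q),"tip",np.sort(Q[:,2])[:4].round(4),"x",Q[:,0].min().round(4),Q[:,0].max().round(4),"y",np.percentile(Q[:,1],[5,50,95]).round(4))
    return c
E
python3 - <<'E'
from h import *
tips(.6415,.088)
E
```

```text
Traceback (most recent call last):
  File "h.py", line 17, in tips
    c=camera("side");A=cloud(c);s=status.read_state();print(s["ee_pos"].round(4),s["width"].round(4),s["ft_force"].round(2),s["grip_force"])
                                                                                 ^^^^^^^^^^^^^^^^
AttributeError: 'float' object has no attribute 'round'
```

```bash
sed -i 's/s\["width"\].round(4)/s["width"]/' h.py
python3 - <<'E'
from h import *
tips(.6415,.088)
E
```

```text
[0.6413 0.0886 0.0361] 0.047910171840658905 [ 0.99  0.85 -0.06] 0.0
-1 142 tip [0.0634 0.064  0.064  0.0641] x 0.6036 0.6165 y [0.077  0.0802 0.0991]
1 190 tip [0.0659 0.0678 0.069  0.0695] x 0.6643 0.6793 y [0.0758 0.0804 0.0969]
```

Request:
jog_arm --pt "0 0 0 0 0 7 0.1" --pt "0 0 0 0 0 13 0.1" --pt "0 0 0 0 0 13 0" --pt "0 0 0 0 0 13 -0.2" --pt "0 0 0 0 0 13 -1" --pt "0 0 0 0 0 13 -1" --pt "0 0 0 0 0 13 -1" --pt "0 0 0 0 0 13 -1" --pt "0 0 0 0 0 13 -1" --squeeze 35

```text
time: 5.25
ee_pos: [0.645, 0.0881, 0.0241]
eef_rot: [0.713, 0.702, 0.003, 0.002]
ft_force: [15.7, 1.2, -10.2]
width: 0.0269
grip_force: 34.9
```

```bash
python3 - <<'E'
from h import *
tips(.6415,.088)
E
```

```text
[0.645  0.0881 0.0241] 0.026843604933348232 [ 14.76   0.97 -10.22] 34.93777569806298
-1 136 tip [0.051  0.0526 0.0532 0.0532] x 0.6153 0.6301 y [0.077  0.08   0.0972]
1 138 tip [0.0744 0.0765 0.0767 0.077 ] x 0.6539 0.6688 y [0.0753 0.083  0.0976]
```

Request:
jog_arm --pt "0 0 0 0 3 0 -1" --pt "0 0 0 0 3.5 0 -1" --pt "0 0 0 4 3.5 0 -1" --pt "0 0 0 8 3.5 0 -1" --pt "0 0 0 12 3.5 0 -1" --pt "0 0 0 16 3.5 0 -1" --pt "0 0 0 20 3.5 0 -1" --pt "0 0 0 22 3.5 0 -1" --pt "0 0 0 22 3.5 0 -1"

```text
time: 6.2
ee_pos: [0.6458, 0.1102, 0.0237]
eef_rot: [0.712, 0.702, -0.0, 0.001]
ft_force: [2.3, -3.9, 2.2]
width: 0.0268
grip_force: 35.2
```

Request:
jog_arm --pt "0 0 0 2 0 0 -1" --pt "0 0 0 3.5 0 0 -1" --pt "0 0 0 4.5 0 0 -1" --pt "0 0 0 4.5 0 0 -1"

```text
time: 6.6
ee_pos: [0.6458, 0.1103, 0.0235]
eef_rot: [0.713, 0.701, -0.002, 0.002]
ft_force: [-2.2, -14.6, 6.3]
width: 0.0266
grip_force: 35.2
```

```bash
python3 - <<'E'
from h import *
c=camera("side");print(status.read_state()["ee_pos"])
cv2.imwrite("pics/g3.png",cv2.resize(np.ascontiguousarray(c["image"][140:230,230:330,::-1]),None,fx=6,fy=6,interpolation=cv2.INTER_CUBIC))
E
```

```text
[0.64572827 0.11033255 0.02351948]
```

View pics/g3.png

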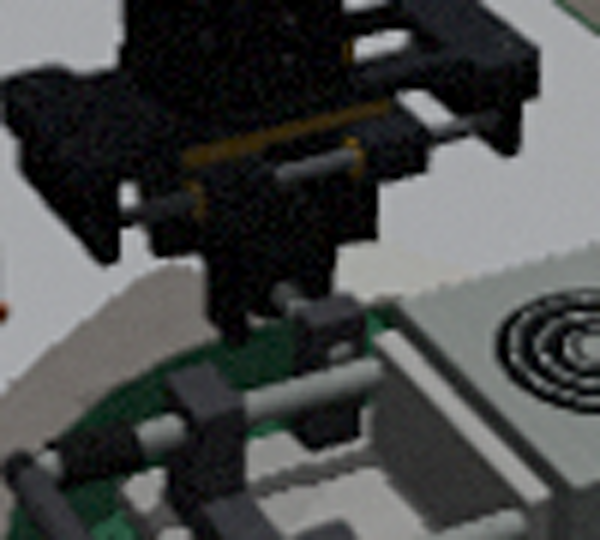

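The image shows the knob pulled out with its stem exposed and the pin end now flush in the housing. The force rises at a stop at y 0.1103. I'll tug a little further to confirm it is fully out.

Request:
jog_arm --pt "0 0 0 1.5 0 0 -1" --pt "0 0 0 2.5 0 0 -1" --pt "0 0 0 2.5 0 0 -1"

```text
time: 6.95
ee_pos: [0.6457, 0.1103, 0.0234]
eef_rot: [0.714, 0.7, -0.004, 0.003]
ft_force: [-4.3, -21.2, 7.9]
width: 0.0266
grip_force: 35.2
```

Request:
jog_arm --pt "0 0 0 -4.5 0 0 -1" --pt "0 0 0 -6.5 0 0 -1" --pt "0 0 0 -6.5 0 0 -1"

```text
time: 7.25
ee_pos: [0.6458, 0.1103, 0.0237]
eef_rot: [0.712, 0.702, -0.0, 0.001]
ft_force: [0.9, -6.5, 3.9]
width: 0.0266
grip_force: 35.1
```

Request:
jog_arm --pt "0 0 0 0 0 0 0.2" --pt "0 0 0 0 0 0 0.2" --pt "0 0 0 0 0 0 0.2" --pt "0 0 0 0 0 -20 0.2" --pt "0 0 0 0 0 -60 0.2" --pt "0 0 0 0 0 -100 0.2" --pt "0 0 0 0 0 -130 0.2" --pt "0 0 0 -40 -25 -130 0.2" --pt "0 0 0 -80 -60 -130 0.2" --pt "0 0 0 -120 -100 -130 0.2" --pt "0 0 0 -120 -135 -130 0.2" --pt "0 0 0 -120 -135 -130 0.2"

```text
time: 8.45
ee_pos: [0.504, -0.0084, 0.1526]
eef_rot: [0.713, 0.702, -0.002, -0.0]
ft_force: [0.4, 0.3, 0.3]
width: 0.0521
grip_force: 0.0
```

Request:
jog_arm --pt "0 0 0 0 0 0 0.2" --pt "0 0 0 0 0 0 0.2"

```text
time: 8.65
ee_pos: [0.5096, -0.0061, 0.1538]
eef_rot: [0.712, 0.703, 0.001, 0.0]
ft_force: [0.3, 0.0, 0.9]
width: 0.0525
grip_force: 0.0
```

```bash
python3 - <<'E'
from h import *
c=camera("side");np.savez("side1.npz",**c);A=cloud(c);s=status.read_state();print(s["ee_pos"],s["width"])
k=(abs(A[...,0]-.645)<.03)&(A[...,1]>.05)&(A[...,1]<.14)&(A[...,2]>.05)&(A[...,2]<.1);Q=A[k]
print("knob y hist",np.histogram(Q[:,1],bins=np.arange(.05,.141,.01)))
k=Q[:,1]>.095;print("knob",Q[k].min(0),Q[k].max(0))
go([.508,-.009,.12],np.pi/2-.015)
E
```

```text
[ 0.50967072 -0.00590619  0.15370946] 0.05244136408690355
knob y hist (array([97, 40,  1, 10, 34, 68, 29,  6,  0]), array([0.05, 0.06, 0.07, 0.08, 0.09, 0.1 , 0.11, 0.12, 0.13, 0.14]))
knob [0.63117911 0.0956878  0.06044171] [0.65949862 0.12174684 0.08592233]
turn [ 0.001 -0.001  0.002] shift [-3.1 -1.7 33.7]
```

Request:
jog_arm --pt "0 0 0 -4 -1 30 0.2" --pt "0 0 0 -4 -1 60 0.2" --pt "0 0 0 -4 -1 90 0.2" --pt "0 0 0 -4 -1 115 0.2" --pt "0 0 0 -4 -1 131 0.2" --pt "0 0 0 -4 -1 131 0.2"

```text
time: 9.3
ee_pos: [0.5068, -0.0101, 0.0206]
eef_rot: [0.712, 0.703, -0.001, -0.002]
ft_force: [0.7, -1.3, -0.8]
width: 0.0523
grip_force: 0.0
```

```bash
python3 - <<'E'
from h import *
tips(.5095,-.01)
E
```

```text
[ 0.5077 -0.0102  0.0221] 0.0523881501633396 [ 0.97 -0.43  0.53] 0.0
-1 131 tip [0.048  0.0487 0.0495 0.0496] x 0.4693 0.4817 y [-0.0213 -0.0186 -0.001 ]
1 196 tip [0.0461 0.0472 0.0481 0.0484] x 0.5337 0.5483 y [-0.022  -0.0193 -0.0025]
```

Request:
jog_arm --pt "0 0 0 0 0 0 0" --pt "0 0 0 0 0 0 -0.3" --pt "0 0 0 0 0 0 -1" --pt "0 0 0 0 0 0 -1" --pt "0 0 0 0 0 0 -1" --pt "0 0 0 0 0 0 -1" --pt "0 0 0 0 0 0 -1" --squeeze 45

```text
time: 10.05
ee_pos: [0.5088, -0.011, 0.0228]
eef_rot: [0.712, 0.702, 0.001, 0.001]
ft_force: [5.0, -0.5, -4.9]
width: 0.0126
grip_force: 45.0
```

Request:
jog_arm --pt "0 0 0 0 -4 0 -1" --pt "0 0 0 0 -8 0 -1" --pt "0 0 0 0 -12 0 -1" --pt "0 0 0 0 -16 0 -1" --pt "0 0 0 0 -20 0 -1" --pt "0 0 0 0 -24 0 -1" --pt "0 0 0 0 -24 0 -1" --pt "0 0 0 0 -24 0 -1"

```text
time: 10.85
ee_pos: [0.4855, -0.0103, 0.0228]
eef_rot: [0.712, 0.702, 0.002, 0.001]
ft_force: [8.9, 1.2, -9.0]
width: 0.0125
grip_force: 44.9
```

```bash
python3 - <<'E'
from h import *
s=status.read_state();print(s["ee_pos"],s["ft_force"],s["width"])
c=camera("side");np.savez("side2.npz",**c);t=camera("top");np.savez("top2.npz",**t)
a=[cv2.resize(np.ascontiguousarray(i[:,:,::-1]),None,fx=5,fy=5,interpolation=cv2.INTER_CUBIC) for i in(c["image"][190:290,220:300],t["image"][200:300,290:370])]
cv2.imwrite("pics/p1.png",np.hstack(a))
E
```

```text
[ 0.48547853 -0.01028326  0.02282275] [ 8.93906445  1.23541313 -9.00297211] 0.012520479590115322
```

View pics/p1.png

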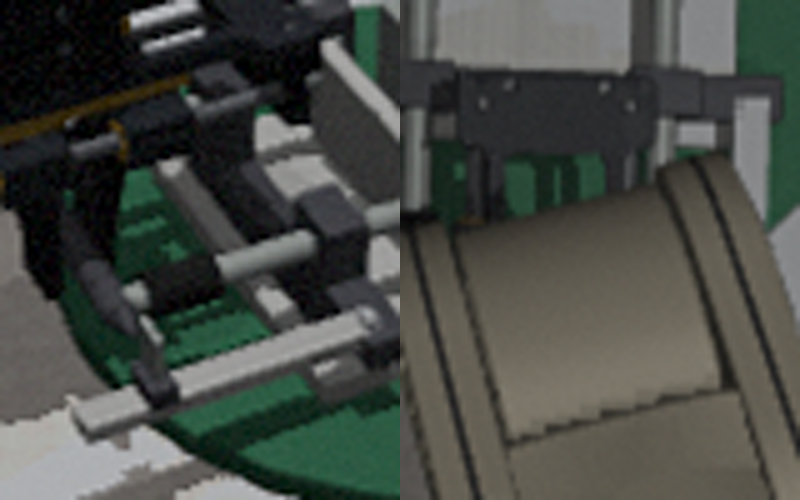

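The picture shows the handle out with the crossbar end close to the fin; the force of 8.9 N agrees with the spring. Next I fit the remaining gap within each camera.

```bash
python3 - <<'E'
from h import *
from scipy.optimize import least_squares as ls
a=-.015;ex=np.array([np.cos(a),np.sin(a)]);ey=np.array([-np.sin(a),np.cos(a)])
def nest(A):return np.stack([A[...,:2]@ex,A[...,:2]@ey,A[...,2]],-1)
for n,x0,tr in(("top0",.508,(-.05,.03)),("side0",.508,(-.055,.03)),("side2",.4845,(-.062,-.025))):
    c=dict(np.load(n+".npz"));A=nest(cloud(c))
    print(n)
    for lo,hi in((tr[0],(tr[0]+tr[1])/2),((tr[0]+tr[1])/2,tr[1])):
        k=(abs(A[...,0]-x0)<.010)&(A[...,1]>lo-.003)&(A[...,1]<hi-.003)&(A[...,2]>.064)&(A[...,2]<.08);Q=A[k]
        r=ls(lambda p:np.hypot(Q[:,0]-p[0],Q[:,2]-p[1])-.007,[x0,.07],loss="soft_l1",f_scale=.001)
        r2=ls(lambda p:np.hypot(Q[:,0]-p[0],Q[:,2]-.07)-.007,[x0],loss="soft_l1",f_scale=.001)
        print("bar",len(Q),r.x.round(4),"zfixed",r2.x.round(4))
    k=(abs(A[...,0]-.481)<.012)&(A[...,1]>-.115)&(A[...,1]<-.07);Q=A[k]
    f=Q[Q[:,2]>.073];print("fin",len(f),f.mean(0).round(4),np.percentile(f[:,0],[5,50,95]).round(4))
    d=Q[(Q[:,2]>.0635)&(Q[:,2]<.072)];print("saddle top",len(d),np.percentile(d[:,0],[2,50,98]).round(4))
E
```

```text
top0
bar 143 [0.5073 0.0697] zfixed [0.5072]
bar 128 [0.5079 0.0698] zfixed [0.5079]
fin 16 [ 0.4823 -0.0849  0.085 ] [0.4813 0.4821 0.4833]
saddle top 43 [0.4763 0.4826 0.4868]
side0
bar 131 [0.5092 0.0705] zfixed [0.5091]
bar 100 [0.5096 0.0705] zfixed [0.5095]
fin 39 [ 0.4826 -0.0875  0.0825] [0.4814 0.4823 0.4847]
saddle top 52 [0.4773 0.4818 0.4887]
side2
bar 67 [0.4864 0.0698] zfixed [0.4865]
bar 47 [0.4852 0.0706] zfixed [0.485]
fin 39 [ 0.4826 -0.0873  0.0825] [0.4812 0.4822 0.4847]
saddle top 49 [0.477  0.4813 0.4884]
```

```bash
python3 - <<'E'
from h import *
c=dict(np.load("top0.npz"));I=c["image"].astype(int)
for u0,u1 in((300,310),(325,335)):
    print(u0);[print(v,I[v,u0:u1].mean(0).round(0)) for v in range(245,258)]
print("idx");[print(v,I[v,357:361].mean(0).round(0)) for v in range(260,271)]
for v in(250,251,252):print(v,[ray(c,u,v,.07)[:2].round(4).tolist() for u in(305,330)])
print(ray(c,358.5,265,.068),ray(c,358.5,265,.088))
E
```

```text
300
245 [39. 70. 52.]
246 [39. 71. 53.]
247 [34. 62. 46.]
248 [26. 32. 29.]
249 [39. 37. 40.]
250 [48. 48. 51.]
251 [52. 53. 56.]
252 [50. 50. 53.]
253 [40. 40. 42.]
254 [33. 42. 38.]
255 [36. 65. 49.]
256 [42. 78. 58.]
257 [41. 74. 55.]
325
245 [33. 59. 44.]
246 [33. 60. 45.]
247 [35. 64. 48.]
248 [32. 56. 41.]
249 [26. 30. 29.]
250 [38. 37. 40.]
251 [47. 48. 51.]
252 [54. 54. 57.]
253 [50. 50. 53.]
254 [42. 42. 44.]
255 [36. 46. 41.]
256 [37. 68. 51.]
257 [41. 76. 56.]
idx
260 [129. 130. 132.]
261 [122. 122. 123.]
262 [90. 90. 89.]
263 [52. 52. 54.]
264 [50. 50. 52.]
265 [86. 89. 87.]
266 [110. 114. 112.]
267 [58. 58. 60.]
268 [87. 87. 89.]
269 [131. 132. 133.]
270 [129. 130. 132.]
250 [[0.5112, 0.0157], [0.5114, -0.0353]]
251 [[0.5092, 0.0157], [0.5094, -0.0353]]
252 [[0.5071, 0.0157], [0.5073, -0.0353]]
[ 0.48117078 -0.09331387  0.068     ] [ 0.48206153 -0.09072223  0.088     ]
```

```bash
python3 - <<'E'
from h import *
c=dict(np.load("top0.npz"));I=c["image"].astype(float);g=cv2.GaussianBlur(I,(0,0),.7)
def cross(p,th):  # subpixel first rising crossing
    i=np.nonzero((p[:-1]<th)&(p[1:]>=th))[0]
    return None if len(i)==0 else i[0]+(th-p[i[0]])/(p[i[0]+1]-p[i[0]])
def fit(pts,ax,n):
    pts=np.array(pts)[:,:2];x,y=(pts[:,0],pts[:,1]) if ax==0 else (pts[:,1],pts[:,0])
    k=np.ones(len(x),bool)
    for _ in range(5):
        q=np.polyfit(x[k],y[k],1);r=y-np.polyval(q,x);k=abs(r)<max(2*np.std(r[k]),3e-4)
    print(n,k.sum(),len(x),"slope",q.round(4),"sd",np.std(r[k]).round(5));return q
# plate left edge: red channel green->white
L=[];Rr=[]
for v in list(range(128,176))+list(range(196,210)):
    e=cross(g[v,272:288,0],80)
    if e is not None:L.append(ray(c,272+e,v,.027))
    e=cross(g[v,372:350:-1,0],80)
    if e is not None:Rr.append(ray(c,372-e,v,.027))
fit(L,0,"plate left (y of x; yaw=slope)");fit(Rr,0,"plate right")
# bar: centre of non-green band
B=[]
for u in list(range(299,338)):
    G=g[240:262,u,1]-g[240:262,u,0]; 
    a=cross(-G[:11],-14);b=cross(-G[::-1][:11],-14)
    if a is not None and b is not None:B.append(ray(c,u,240+(a+21-b)/2,.07))
fit(B,1,"bar (x of y; yaw=-slope)")
# PSU top edges: depth-free, use cloud of psu top
P=cloud(c);k=((P[...,2]>.083)&(P[...,2]<.1)&(P[...,0]>.66)&(abs(P[...,1]+.01)<.09)).astype(np.uint8)
k=cv2.morphologyEx(k,cv2.MORPH_OPEN,np.ones((5,5)));v,u=np.nonzero(k);W=np.array([ray(c,a,b,.091)[:2] for a,b in zip(u,v)],np.float32)
print("psu rect",cv2.minAreaRect(W))
# rail right edge & left edge
A=[]
for v in range(225,243):
    e=cross(g[v,372:350:-1,0],85)
    if e is not None:A.append(ray(c,372-e,v,.058))
fit(A,0,"rail right edge")
E
```

```text
plate left (y of x; yaw=slope) 62 62 slope [-0.0309  0.0919] sd 0.00022
plate right 53 62 slope [-0.0333 -0.0756] sd 0.00014
bar (x of y; yaw=-slope) 33 38 slope [0.0331 0.5087] sd 0.0001
psu rect ((0.7097576856613159, -0.014693684875965118), (0.1246243491768837, 0.10022911429405212), 88.15505981445312)
rail right edge 18 18 slope [-0.0391 -0.0832] sd 0.00014
```

Image edges give a nest yaw of -0.0325, so the index is about 25.0 mm from home. The handle is now at about 23.2 mm, so about 1.8 mm remains.

Request:
jog_arm --pt "0 0 0 0 -1 0 -1" --pt "0 0 0 0 -1.8 0 -1" --pt "0 0 0 0 -1.8 0 -1" --pt "0 0 0 0 -1.8 0 -1" --pt "0 0 0 0 -1.8 0 -1"

```text
time: 11.45
ee_pos: [0.4839, -0.0102, 0.0228]
eef_rot: [0.712, 0.702, 0.002, 0.001]
ft_force: [9.4, 0.3, -8.9]
width: 0.0129
grip_force: 44.9
```

```bash
python3 - <<'E'
from h import *
from scipy.optimize import least_squares as ls
s=status.read_state();print(s["ee_pos"],s["ft_force"],s["grip_force"])
fr=[camera("side") for _ in range(12)];c=fr[0];c["image"]=np.mean([f["image"] for f in fr],0).round().astype(np.uint8)
c["z_map"]=np.median([f["z_map"] for f in fr],0);np.savez("side3.npz",**c)
a=-.0325;ex=np.array([np.cos(a),np.sin(a)]);ey=np.array([-np.sin(a),np.cos(a)])
T=cv2.imread("pics/side0.png")
for n in("side0","side3"):
    q=dict(np.load(n+".npz"));A=cloud(q);A=np.stack([A[...,:2]@ex,A[...,:2]@ey,A[...,2]],-1)
    x0=.5085 if n=="side0" else .4835
    for lo,hi in((-.075,-.055),(-.055,-.04),(-.04,-.025)):
        k=(abs(A[...,0]-x0)<.010)&(A[...,1]>lo+.01)&(A[...,1]<hi+.01)&(A[...,2]>.064)&(A[...,2]<.08);Q=A[k]
        r=ls(lambda p:np.hypot(Q[:,0]-p[0],Q[:,2]-p[1])-.007,[x0,.07],loss="soft_l1",f_scale=.001);print(n,"bar",len(Q),Q[:,1].mean().round(3),r.x.round(4))
    k=(abs(A[...,0]-.484)<.012)&(A[...,1]>-.115)&(A[...,1]<-.06)&(A[...,2]>.075);
    v,u=np.nonzero(k&(abs(A[...,1]+.078)<.012));f=A[v,u];print("fin",len(f),f.mean(0).round(4),np.percentile(f[:,0],[5,50,95]).round(4),np.percentile(f[:,1],[5,50,95]).round(4))
cv2.imwrite("pics/p2.png",cv2.resize(c["image"][230:275,225:285,::-1].copy(),None,fx=12,fy=12,interpolation=cv2.INTER_CUBIC))
E
```

```text
[ 0.48386075 -0.01021668  0.02282808] [ 9.43368512  0.30147576 -8.91836205] 44.94701039046049
side0 bar 41 -0.05 [0.5114 0.0689]
side0 bar 48 -0.038 [0.5097 0.0707]
side0 bar 43 -0.022 [0.5095 0.0703]
fin 35 [ 0.4841 -0.0791  0.0835] [0.4828 0.4838 0.4863] [-0.0856 -0.0804 -0.0711]
side3 bar 42 -0.05 [0.486  0.0681]
side3 bar 48 -0.038 [0.4845 0.0704]
side3 bar 39 -0.023 [0.4843 0.0701]
fin 34 [ 0.4842 -0.0787  0.0835] [0.4832 0.4836 0.4861] [-0.0843 -0.0799 -0.0714]
```

View pics/p2.png

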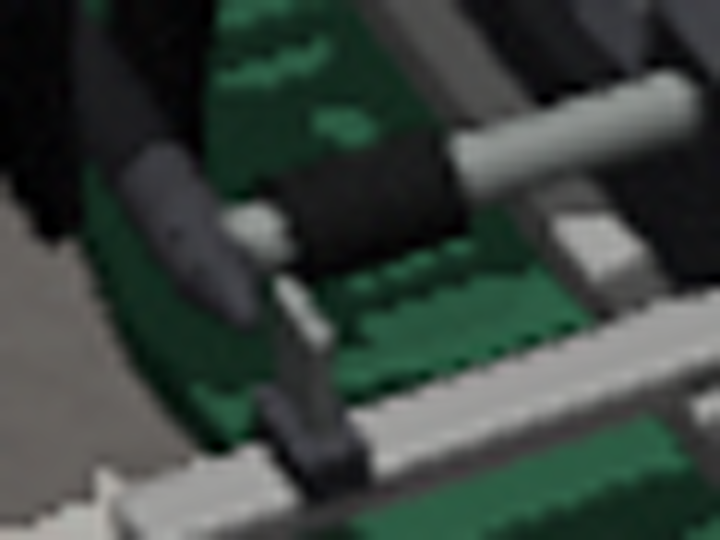

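The picture shows the crossbar's end pointing straight at the fin. The fits put the bar axis at 0.4844 and the fin/saddle middle at about 0.4845 in nest x, and the top view agrees to about 0.3 mm. The handle is still gripped, so I'm handing in.

```bash
python3 - <<'E'
from h import *
print(order.close_job())
E
```

```text
the job is handed in; nothing more can be done
None
```

I pulled the locking knob out to its end stop and drew the handle about 25 mm out, level with the index fin to within about half a millimetre by camera. I handed the job in with the arm still holding it there; no verdict came back.

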